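# Rock the stuck locating block out of the panel-checking jig

## Task

The panel-checking jig has to be changed over, but its orange locating block is stuck tight in the pocket, held by a stiff catch at each end: rock the block side to side along its length, one end up while the other end stays down in the pocket, then the other end up with the first back down, until both catches have let go. Then lift it straight out and finish while holding it level in the gripper just clear of the jig, about 2 cm above the pocket it came from. Leave the other things on the bench where they are.

Things in the scene. Friction and masses are not known exactly. Their poses are not given: they have to be found in the camera images.
- jig: The task's jig, fixed to the bench: aluminium plate 84 (x) x 150 (y) x 10 mm with pocket walls up to 30 mm above the bench, 60 mm wide in x, 130 mm long in y. Origin: centre of its underside, on the bench; z up. The block rocks along its long axis y. A second such jig with a BLUE fixed block stands elsewhere; it is not part of the job.
- pocket (a point): Centre of the pocket's flat floor, 10 mm above the bench and 20 mm below the jig's top; axes as the jig's. The pocket is 30 mm wide in x and 66 mm long in y at the block's foot.
- block: Orange locating block with a black band near its top, 80 mm tall, 0.15 to 0.3 kg. Origin: centre of its underside, at the start on the pocket's floor, axes as the jig's. Foot 28 (x) x 64 (y) x 5 mm; waist 28 x 44 mm from 5 to 25 mm up; from 25 to 80 mm a plain grip 28 (x) x 36 (y) mm, of which 60 mm stand above the jig. 1 mm of play all round in the pocket.
- end_a (a point): Bottom edge of the block's foot at its +y end, 32 mm from the block's origin. To lift this end, turn the block about its x axis, pivoting on end_b, which stays on the pocket's floor: 12 to 13 degrees (this end about 14 mm up) swings catch_a aside. It takes about 12 to 18 N at this end, or about 1 N m.
- end_b (a point): The same at the block's -y end; it is lifted by turning the other way, pivoting on end_a, and swings catch_b aside.
- catch_a (a joint): Angle of the brass catch at the jig's +y end, rad: 0 flat over the block's foot, 1.3 fully up. A flat finger 14 mm wide, 4 mm thick, hinged 45 mm from the pocket's centre, 17.5 mm above the bench, reaching 17 mm towards the centre (4 mm over the foot). Stiff by friction (0.2 N m), no spring: it stays where pushed. The foot slips past it at about 0.5 to 0.7.
- catch_b (a joint): The same brass catch at the jig's -y end.
- panel_a: White sample panel with an orange sticker, 150 x 210 x 8 mm, loose, lying flat; bystander. Origin: centre of its underside.
- panel_b: A second such white panel, bystander.
- gauge: Black handheld gauge, 50 x 120 x 45 mm, loose bystander. Origin: centre of its underside.
- tape: Brown cardboard label-roll core, ring of 60 mm outer diameter, 30 mm high, loose bystander. Origin: centre of its underside.
- marker: Red square marker, 14 x 120 x 14 mm, loose bystander. Origin: centre of its underside.
- small_box: Small carton 100 x 140 x 60 mm, loose bystander. Origin: centre of its underside.

How it is judged:
On the way, in this order (a step that is already met when the one before it is completed fails the run):
1. one end of the block is rocked up more than 8 mm while the other end is still down in the pocket (less than 5 mm up) (((z of end_a in the frame of pocket above 0.008 m and z of end_b in the frame of pocket below 0.005 m) or (z of end_b in the frame of pocket above 0.008 m and z of end_a in the frame of pocket below 0.005 m))), for 0.1 s.
2. the block is rocked the other way: both catches have been pushed up, and one end is again up more than 8 mm with the other end down (less than 5 mm) (value of joint each of catch_a, catch_b above 0.3 rad and ((z of end_a in the frame of pocket above 0.008 m and z of end_b in the frame of pocket below 0.005 m) or (z of end_b in the frame of pocket above 0.008 m and z of end_a in the frame of pocket below 0.005 m))), for 0.1 s.
At the end, for the whole second after the job is handed in: Both catches have been pushed up, and the orange block is held still by the fingers, touching nothing of the jig, upright within about 10 degrees, its underside 3 to 55 mm above the jig's top (both ends at least 3 mm), within 25 mm sideways of the pocket's centre (value of joint each of catch_a, catch_b above 0.3 rad and z of block in the frame of jig between 0.033 and 0.085 m and z of each of end_a, end_b in the frame of pocket above 0.023 m and horizontal distance between block and pocket below 0.025 m and angle between block's own z axis and vertical below 0.17 rad and contact force between the fingers and block above 1 N and contact force between block and jig below 0.1 N and linear speed of block below 0.02 m/s); the arm keeps its last pose, push and grip.
It fails at once if a loose bystander is moved more than 20 mm (distance of any of panel_a, panel_b, gauge, tape, marker, small_box from where it was at the start of the episode above 0.02 m).
It also fails if it takes over 40 s, if anything falls off the work surface, if the arm or the gripper's body presses on something with over 40 N, if the wrist force passes 120 N, or if a joint passes its speed limit or range.

## Robot

A 7-joint arm with a two-finger parallel gripper is mounted at the origin on the work surface. World frame = base frame: x ahead of the robot, y to its left, z up, the work surface at z = 0. Lengths are in m, angles in rad, forces in N, time in s.
With the tool pointing down it reaches from about 0.4 to 0.85 m from the base axis. Payload 10.4 kg.
Tool frame: the origin (TCP) lies on the centre line of the jaws, within the pads' length; the fingertips stand 22 mm ahead of it and the grasp point (between the pads) lies 3 mm ahead of it; z points along the fingers, y is the direction in which the jaws open and shut (so a half turn about z gives the same grasp; the last joint's range is limited). The gripper opens to 85 mm and grips with 20 to 120 N. Pads are 22 mm wide; open, the fingers measure 114 mm over their backs; the gripper's body (76 mm by 85 mm) begins 54 mm behind the grasp point. The pads swing forward as they close: fully open they stand 13 mm farther back than shut.
Start: joints at [1.256, 0.332, -0.065, 1.46, 0.022, 1.35, -0.088], TCP at [0.18, -0.599, 0.253] pointing down, gripper open.
Joint ranges: [-2.6, 2.6], [-0.5, 2.12], [-1.47, 1.34], [0.16, 2.42], [-1.27, 4.41], [0.06, 2.06], [-2.6, 2.6]. Speed limits (rad/s): [2.22, 2.22, 2.79, 2.79, 3.14, 3.14, 3.14].

## Interface

Orientations are given as a unit quaternion [x, y, z, w].
In Python, from workcell import manip gives the robot as it stands. The module is installed in compiled form; this text tells all that it offers.
- The arm moves only by the shell command python3 -m crank 'ROWS' [FORCE]. ROWS is JSON, a list of rows, each a list of 3 entries, a list of its own where there are three numbers: the opening, from -1 (shut) to 1 (fully open), then the shift along the tool's x, y, z normalised to -1 to 1, where 1 is 80 mm, then the turn, a rotation vector about the tool's x, y, z normalised to -1 to 1, where 1 is pi/4 rad. In form: [[jaw, [tx, ty, tz], [ax, ay, az]], ...]. A call has exactly 5 rows; each row shifts and turns the commanded pose from where the row before left it, along the tool's axes as they then stand; what a row does not reach is not made up. A row lasts 1/10 s, in which the tool goes at most 50 mm and 8.59 degrees, less where a joint would pass 70% of its speed; a pose out of reach is approached as far as the arm can. A call with a number of a shift or a turn outside -1 to 1 is refused whole. A call with a gripper value outside its range is refused whole. The fingers move at their own pace and stop on an object; FORCE is the grip in N (left out, the last holds). Time passes only in rows, so rows that do not move let the fingers close, or fill a call up. It gives the time, the measured TCP pose, the force and the opening at its end, in the units of the state.
- manip.get_obs(): the state, without advancing time (a new reading comes with each control period).
- manip.camera(name): name is "side" or "top"; returns the picture (480x640x3 uint8, blue, green, red); there is no depth.
- manip.camera_info(name): a dict with "K" (3x3 intrinsics, pixels), "camera_from_world" (4x4, takes a point from world to camera coordinates). Camera axes: x right, y down, z forward; pixel columns grow to the right and rows downward; lengths in m; the calibration is good to about 2 mm. A picture is of the moment at which its call begins. camera_info takes no time and is no camera call.
- manip.hand_in(): hands the job in, once; it reports no verdict.
The state is a dict: "clock": time; "joint_pos": joint angles; "joint_velocities": joint speeds; "tau": joint torques, N m; "position": TCP position; "ee_rot": TCP orientation; "ft_force": force on the tool from outside, world axes, zero at the start; "torque": the same for the moment, N m; "grip_width": opening from 0.0 (shut) to 1.0 (fully open).
Only numpy, scipy, OpenCV 4.12 (cv2) and the standard library are available. Lean on these libraries where they do the work, as an engineer would, in place of code of your own. Each camera call takes 0.05 s, during which the arm holds its last target.

## Working session

There is one attempt and no reset: what is moved stays moved. The work goes in short steps, Python scripts to look and compute and a shell command to move; the robot and the scene stay as the last step left them, time stands still between calls to the robot, and variables do not carry over. Pictures are saved under pics/ and viewed, and the job is handed in when it is done.

```bash
mkdir -p pics; python3 - <<'E'
from workcell import manip
import cv2
for n in("side","top"):
    cv2.imwrite(f"pics/{n}0.png",manip.camera(n)); i=manip.camera_info(n); print(n,i["K"],i["camera_from_world"])
print(manip.get_obs())
E
```

```text
side [[453.52724848   0.         323.02849692]
 [  0.         453.52724848 243.30830949]
 [  0.           0.           1.        ]] [[-0.85516276 -0.51826753 -0.00976827  0.51437372]
 [-0.31657394  0.53709652 -0.78186205  0.27366557]
 [ 0.41046022 -0.66552693 -0.62337494  0.87188638]
 [ 0.          0.          0.          1.        ]]
top [[550.27209873   0.         319.81110566]
 [  0.         550.27209873 234.66337023]
 [  0.           0.           1.        ]] [[-0.02378416 -0.99966272 -0.01042911 -0.00391283]
 [-0.98452883  0.02523307 -0.1733963   0.60222902]
 [ 0.17360098  0.00614367 -0.98479691  1.34649117]
 [ 0.          0.          0.          1.        ]]
{'clock': 0.1, 'joint_pos': array([ 1.25640313,  0.33279133, -0.06472908,  1.460861  ,  0.02159607,
        1.34984379, -0.08848308]), 'joint_velocities': array([-0.00117197, -0.00226686,  0.00034923, -0.00179114,  0.00072941,
       -0.00172288,  0.00066696]), 'tau': array([ 9.81606536e-04, -6.26748848e+01,  4.90948150e-02, -3.92429709e+01,
        1.64388225e-02,  7.02389167e-03, -1.06616199e-05]), 'position': array([ 0.17972697, -0.5982956 ,  0.25260461]), 'ee_rot': array([ 9.89371207e-01,  1.45410622e-01, -1.07300665e-04, -5.94466739e-04]), 'ft_force': array([-0.408428  , -0.39516158, -0.27267414]), 'torque': array([0.04300428, 0.02562264, 0.01153849]), 'grip_width': 1.0047833585535138}
```

View pics/side0.png

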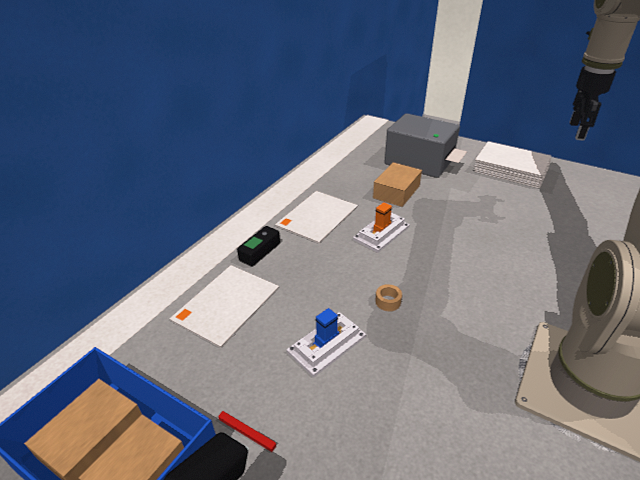

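View pics/top0.png

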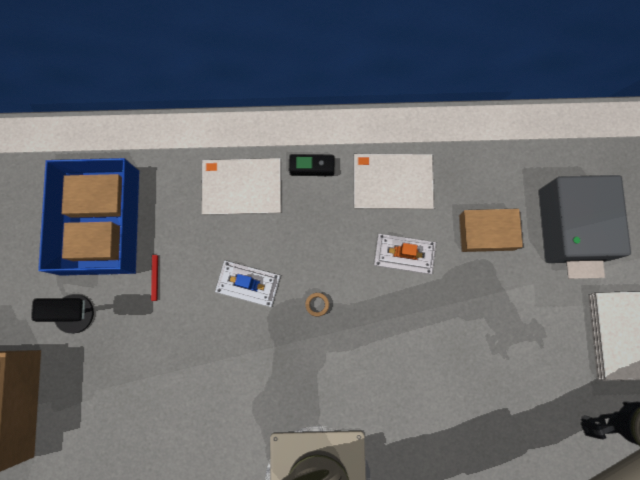

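The orange block's jig is near (405,253) in the top view and (382,228) in the side view. The blue jig is at (248,283). I'll enlarge both views around the orange one.

```bash
python3 - <<'E'
import cv2
a=cv2.imread("pics/top0.png")[225:285,365:445]; b=cv2.imread("pics/side0.png")[190:260,340:420]
cv2.imwrite("pics/topc.png",cv2.resize(a,None,fx=10,fy=10,interpolation=cv2.INTER_CUBIC))
cv2.imwrite("pics/sidec.png",cv2.resize(b,None,fx=8,fy=8,interpolation=cv2.INTER_CUBIC))
E
```

```text
(no output)
```

View pics/topc.png

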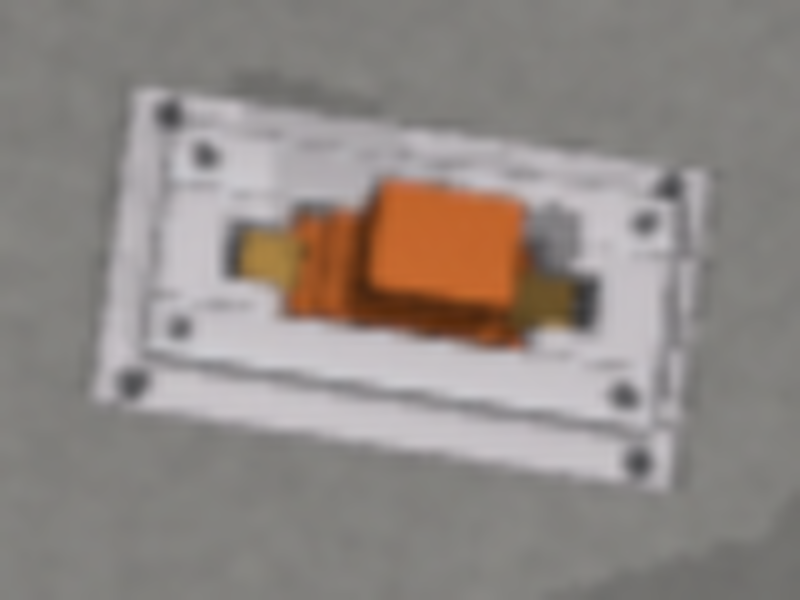

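View pics/sidec.png

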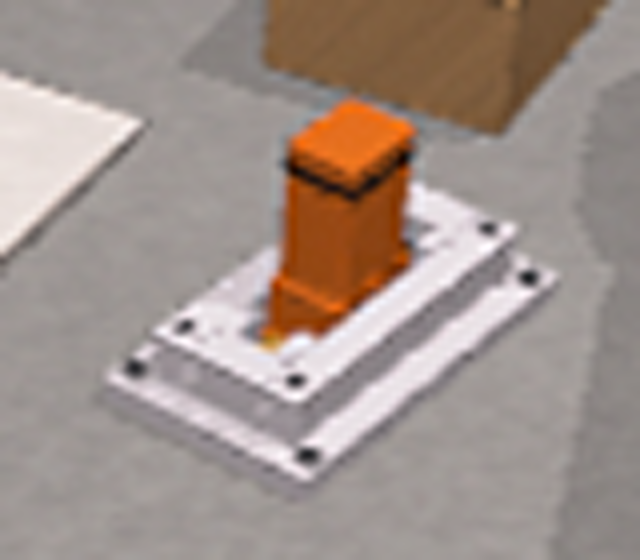

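```bash
cat >h.py <<'E'
import numpy as np
from workcell import manip
def bp(n,u,v,z):
    i=manip.camera_info(n);K=np.array(i["K"]);T=np.array(i["camera_from_world"]);R=T[:3,:3];c=-R.T@T[:3,3]
    d=R.T@np.linalg.inv(K)@np.array([u,v,1.]); return c+d*(z-c[2])/d[2]
def proj(n,p):
    i=manip.camera_info(n);K=np.array(i["K"]);T=np.array(i["camera_from_world"]);q=K@(T[:3,:3]@np.array(p)+T[:3,3]);return q[:2]/q[2]
E
python3 - <<'E'
from h import *
def show(nm,n,pts,s,ox,oy,z):
    P=np.array([bp(n,ox+(u+.5)/s-.5,oy+(v+.5)/s-.5,z)[:2] for u,v in pts])
    e=np.roll(P,-1,0)-P
    print(nm,P.mean(0).round(4),np.linalg.norm(e,axis=1).round(4),(np.degrees(np.arctan2(e[:,1],e[:,0]))).round(1))
show("plate top",'top',[(137,90),(708,172),(672,488),(97,400)],10,365,225,.01)
show("block top",'top',[(380,180),(527,197),(517,305),(370,293)],10,365,225,.09)
show("screws top",'top',[(170,115),(670,186),(638,462),(133,385)],10,365,225,.01)
show("screws side",'side',[(134,369),(308,456),(530,277)],8,340,190,.01)
show("scr2 side",'side',[(185,327),(295,380),(488,229)],8,340,190,.03)
show("scr2 top",'top',[(205,155),(645,222),(624,396),(180,327)],10,365,225,.03)
show("block side",'side',[(350,100),(415,130),(353,180),(287,150)],8,340,190,.09)
for nm,c in (("box",[(462,208)]),): print(bp('top',462,208,.06),bp('top',463,248,.06),bp('top',522,249,.06))
print(bp('top',354,207,.008),bp('top',433,208,.008))
E
```

```text
plate top [ 0.5548 -0.2385] [0.1501 0.0836 0.1498 0.0825] [-99.8 170.2  79.8  -9.6]
block top [ 0.5542 -0.2383] [0.0363 0.027  0.0361 0.0283] [-98.2 171.7  83.8  -7.8]
screws top [ 0.5549 -0.2384] [0.1313 0.0731 0.1316 0.0719] [-99.7 170.1  79.8 -10.1]
screws side [ 0.5481 -0.2127] [0.0724 0.1315 0.1505] [ 170.1 -100.2   51. ]
scr2 side [ 0.5517 -0.2156] [0.0451 0.1129 0.122 ] [ 170.5 -100.2   58.1]
scr2 top [ 0.5551 -0.2383] [0.1139 0.0455 0.1144 0.0453] [-100.3  169.9   79.6  -10.7]
block side [ 0.5536 -0.2304] [0.0268 0.0371 0.0265 0.0378] [168.2  81.9 -10.4 -97.7]
[ 0.66022045 -0.38204163  0.06      ] [ 0.5574326  -0.37750295  0.06      ] [ 0.55115869 -0.52483269  0.06      ]
[ 0.68180723 -0.11073071  0.008     ] [ 0.67364532 -0.31912554  0.008     ]
```

```bash
python3 - <<'E'
from h import *
f=lambda u,v,z:bp('side',340+(u+.5)/8-.5,190+(v+.5)/8-.5,z)
print((f(134,369,.01)+f(530,277,.01))/2,(f(185,327,.03)+f(488,229,.03))/2)
E
cat >>h.py <<'E'
from scipy.spatial.transform import Rotation as Ro
def to(x,y,z,yaw=-10.,tilt=0.):
    "print shift units & turn units from measured pose to target; yaw of tool x"
    o=manip.get_obs();R=Ro.from_quat(o["ee_rot"])
    Rt=Ro.from_euler('z',yaw,degrees=True)*Ro.from_euler('x',180,degrees=True)*Ro.from_euler('x',tilt,degrees=True)
    d=R.inv().apply(np.array([x,y,z])-o["position"])
    print("t",o["clock"],"pos",o["position"].round(4),"F",o["ft_force"].round(1),"M",o["torque"].round(2),"w",round(o["grip_width"],3))
    print("shift mm",(d*1e3).round(1),"units",(d/.08).round(3),"turn units",((R.inv()*Rt).as_rotvec()/(np.pi/4)).round(3))
E
python3 -m crank '[[1,[0,0,0],[0,0,0.15]],[1,[0,0,0],[0,0,0.15]],[1,[0,0,0],[0,0,0.15]],[1,[0,0,0],[0,0,0.15]],[1,[0,0,0],[0,0,0]]]'
python3 -c "
from h import *
to(.555,-.2375,.25)"
```

```text
[ 0.55613054 -0.23631775  0.01      ] [ 0.55572697 -0.23537341  0.03      ]
clock: 0.6
position: [0.1798, -0.5984, 0.2529]
ee_rot: [0.996, -0.09, -0.0, -0.0]
ft_force: [-1.1, 0.7, -0.2]
grip_width: 1.001
t 0.6 pos [ 0.1798 -0.5984  0.2529] F [-1.1  0.7 -0.2] M [ 0.06 -0.05  0.03] w 1.001
shift mm [ 304.  -422.6    3. ] units [ 3.8   -5.283  0.038] turn units [-0.001  0.001 -0.009]
```

```bash
python3 -m crank '[[1,[0.15,-0.2,0],[0,0,0]],[1,[0.3,-0.42,0],[0,0,0]],[1,[0.3,-0.42,0],[0,0,0]],[1,[0.3,-0.42,0],[0,0,0]],[1,[0.3,-0.42,0],[0,0,0]]]'
python3 -m crank '[[1,[0.3,-0.42,0],[0,0,0]],[1,[0.3,-0.42,0],[0,0,0]],[1,[0.3,-0.42,0],[0,0,0]],[1,[0.3,-0.42,0],[0,0,0]],[1,[0.3,-0.42,0],[0,0,0]]]'
python3 -c "
from h import *
to(.5553,-.2374,.25)"
```

```text
clock: 1.1
position: [0.3139, -0.4685, 0.2532]
ee_rot: [0.996, -0.088, -0.0, 0.0]
ft_force: [0.8, -0.7, -0.6]
grip_width: 0.997
clock: 1.6
position: [0.4619, -0.3247, 0.2533]
ee_rot: [0.996, -0.088, -0.0, 0.0]
ft_force: [-0.0, -0.4, 0.6]
grip_width: 0.999
t 1.6 pos [ 0.4619 -0.3247  0.2533] F [-0.  -0.4  0.6] M [0.02 0.   0.04] w 0.999
shift mm [  76.8 -102.3    3.3] units [ 0.96  -1.278  0.041] turn units [ 0.     0.    -0.001]
```

```bash
python3 -m crank '[[1,[0.32,-0.43,0],[0,0,0]],[1,[0.32,-0.43,0],[0,0,0]],[1,[0.2,-0.28,0],[0,0,0]],[1,[0.1,-0.13,0],[0,0,0]],[1,[0,0,0],[0,0,0]]]'
python3 -c "
from h import *
import cv2
to(.5553,-.2374,.25)
cv2.imwrite('pics/t1.png',cv2.resize(manip.camera('top')[200:320,330:490],None,fx=5,fy=5))"
```

```text
clock: 2.1
position: [0.5538, -0.2382, 0.2529]
ee_rot: [0.996, -0.087, -0.0, -0.0]
ft_force: [0.3, 0.2, 0.7]
grip_width: 0.999
t 2.1 pos [ 0.5538 -0.2382  0.2529] F [0.3 0.2 0.7] M [-0.01 -0.02 -0.06] w 0.999
shift mm [ 1.4 -1.   2.9] units [ 0.017 -0.013  0.037] turn units [-0.001  0.001 -0.   ]
```

View pics/t1.png

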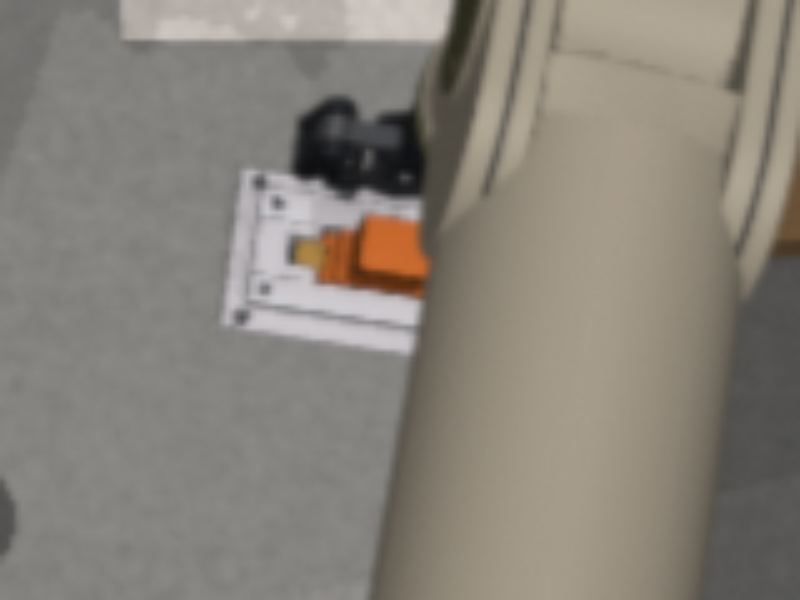

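The gripper appears up-image of the block because of parallax from its height, and the block is unmoved at crop (395,245). I'll descend partway and check in the side view.

```bash
python3 -m crank '[[1,[0.017,-0.013,0.3],[0,0,0]],[1,[0,0,0.5],[0,0,0]],[1,[0,0,0.5],[0,0,0]],[1,[0,0,0.25],[0,0,0]],[1,[0,0,0],[0,0,0]]]'
python3 -c "
from h import *
import cv2
to(.5553,-.2374,.07)
cv2.imwrite('pics/s1.png',cv2.resize(manip.camera('side')[140:260,310:470],None,fx=5,fy=5))"
```

```text
clock: 2.65
position: [0.5513, -0.2405, 0.1262]
ee_rot: [0.996, -0.091, -0.003, -0.0]
ft_force: [-0.7, 0.1, 1.6]
grip_width: 0.999
t 2.65 pos [ 0.5513 -0.2405  0.1262] F [-0.7  0.1  1.6] M [-0.02  0.03  0.04] w 0.999
shift mm [ 3.7 -3.8 56.2] units [ 0.046 -0.047  0.702] turn units [-0.     0.007 -0.009]
```

View pics/s1.png

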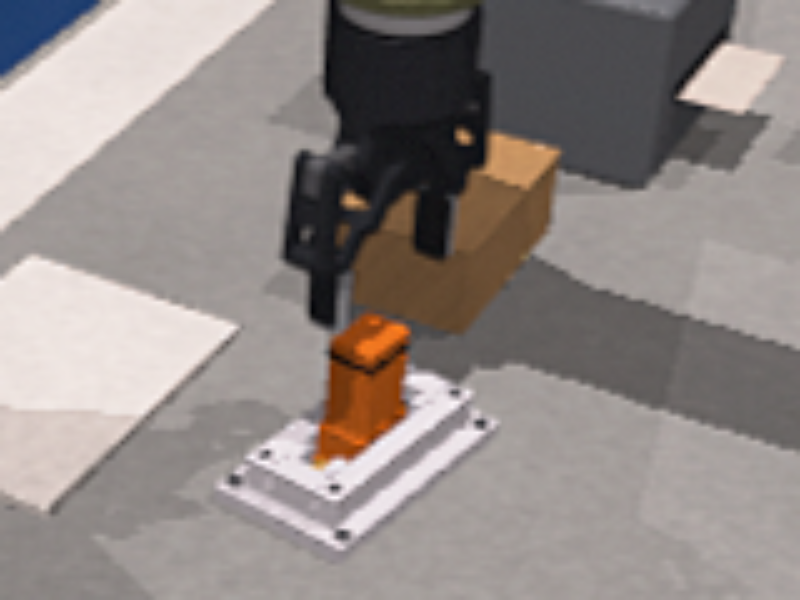

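The jaws straddle the block along its long axis: fingertips at about crop (325,325) and (435,255), block top at (368,340). The carton is clear. The pose is about 5 mm off sideways, so I'll correct that and go down.

```bash
python3 -m crank '[[1,[0.046,-0.047,0],[0,0.007,-0.009]],[1,[0,0,0],[0,0,0]],[1,[0,0,0.1],[0,0,0]],[1,[0,0,0],[0,0,0]],[1,[0,0,0],[0,0,0]]]'
python3 -c "
from h import *
to(.5553,-.2374,.07)"
```

```text
clock: 3.2
position: [0.5588, -0.2357, 0.1212]
ee_rot: [0.996, -0.086, 0.003, 0.0]
ft_force: [-0.3, -0.4, 0.6]
grip_width: 1.003
t 3.2 pos [ 0.5588 -0.2357  0.1212] F [-0.3 -0.4  0.6] M [ 0.04 -0.02  0.01] w 1.003
shift mm [-3.4  2.3 51.2] units [-0.043  0.029  0.64 ] turn units [ 0.    -0.007  0.003]
```

The earlier offset was settling lag, so I'll undo that correction and continue down.

```bash
python3 -m crank '[[1,[-0.043,0.03,0.1],[0,-0.007,0.004]],[1,[0,0,0.2],[0,0,0]],[1,[0,0,0.2],[0,0,0]],[1,[0,0,0.12],[0,0,0]],[1,[0,0,0],[0,0,0]]]'
python3 -m crank '[[1,[0,0,0],[0,0,0]],[1,[0,0,0],[0,0,0]],[1,[0,0,0],[0,0,0]],[1,[0,0,0],[0,0,0]],[1,[0,0,0],[0,0,0]]]'
python3 -c "
from h import *
to(.5553,-.2374,.07)
import cv2
cv2.imwrite('pics/s2.png',cv2.resize(manip.camera('side')[140:260,310:470],None,fx=5,fy=5))"
```

```text
clock: 3.7
position: [0.554, -0.2369, 0.0692]
ee_rot: [0.996, -0.088, -0.002, -0.001]
ft_force: [0.1, 0.3, -0.9]
grip_width: 1.0
clock: 4.2
position: [0.5554, -0.2375, 0.072]
ee_rot: [0.996, -0.088, 0.0, 0.0]
ft_force: [0.4, 0.1, 0.2]
grip_width: 1.002
t 4.2 pos [ 0.5554 -0.2375  0.072 ] F [0.4 0.1 0.2] M [-0.02  0.04 -0.01] w 1.002
shift mm [-0.1 -0.1  2. ] units [-0.001 -0.001  0.025] turn units [ 0.    -0.001 -0.001]
```

View pics/s2.png

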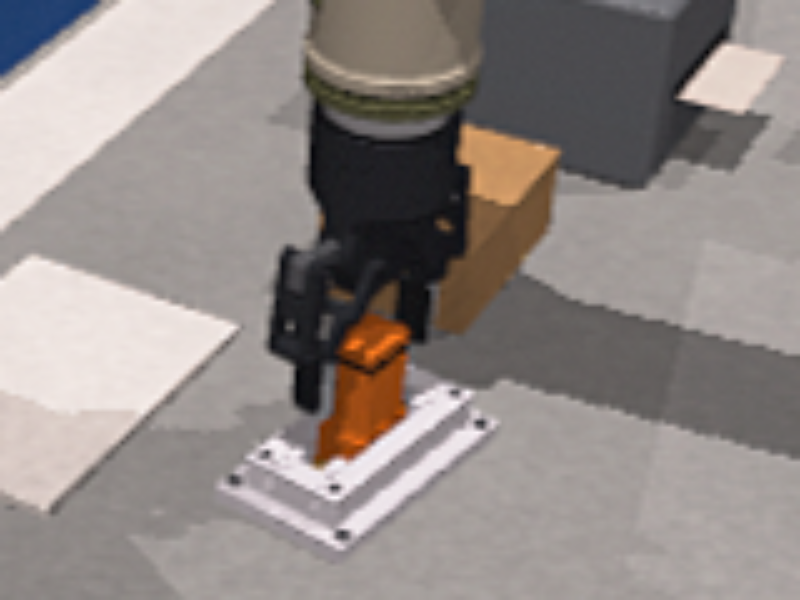

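The fingers sit either side of the block, with the left tip near crop (308,405) and clear of the jig top. I'll close now.

```bash
python3 -m crank '[[0,[0,0,0],[0,0,0]],[-0.5,[0,0,0],[0,0,0]],[-1,[0,0,0],[0,0,0]],[-1,[0,0,0],[0,0,0]],[-1,[0,0,0],[0,0,0]]]' 100
python3 -m crank '[[-1,[0,0,0],[0,0,0]],[-1,[0,0,0],[0,0,0]],[-1,[0,0,0],[0,0,0]],[-1,[0,0,0],[0,0,0]],[-1,[0,0,0],[0,0,0]]]'
python3 -c "
from h import *
to(.5553,-.2374,.072)
import cv2
cv2.imwrite('pics/s3.png',cv2.resize(manip.camera('side')[140:260,310:470],None,fx=5,fy=5))"
```

```text
clock: 4.75
position: [0.5553, -0.2379, 0.072]
ee_rot: [0.996, -0.088, 0.0, 0.0]
ft_force: [0.1, -1.4, 1.0]
grip_width: 0.409
clock: 5.25
position: [0.5553, -0.2379, 0.0719]
ee_rot: [0.996, -0.088, 0.0, 0.0]
ft_force: [-0.3, -3.2, 4.0]
grip_width: 0.411
t 5.25 pos [ 0.5553 -0.2379  0.0719] F [-0.3 -3.2  4. ] M [-0.78  0.14  0.02] w 0.411
shift mm [-0.1 -0.5 -0.1] units [-0.001 -0.006 -0.001] turn units [ 0.001 -0.001 -0.002]
```

View pics/s3.png

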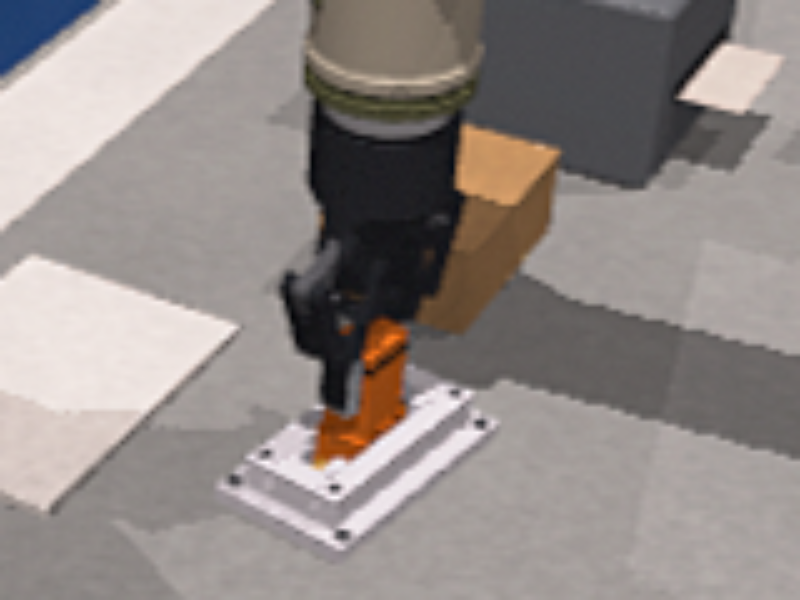

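Grip confirmed: opening 0.411 × 85 ≈ 35 mm against a block width of 36 mm. Next I rock about the tool +y end, whose pivot is at tool (0, 32, 62) mm. Each 3.25° step shifts the TCP +3.6 mm in y and −1.7 mm in z.

```bash
python3 -m crank '[[-1,[0,0.045,-0.021],[0.072,0,0]],[-1,[0,0.045,-0.021],[0.072,0,0]],[-1,[0,0.045,-0.021],[0.072,0,0]],[-1,[0,0.045,-0.021],[0.072,0,0]],[-1,[0,0,0],[0,0,0]]]'
python3 -m crank '[[-1,[0,0,0],[0,0,0]],[-1,[0,0,0],[0,0,0]],[-1,[0,0,0],[0,0,0]],[-1,[0,0,0],[0,0,0]],[-1,[0,0,0],[0,0,0]]]'
cat >>h.py <<'E'
def ends(tc=(.5553,-.2379,.0719),yaw=-10.):
    "end heights above floor by the tool pose, grasp assumed rigid"
    o=manip.get_obs();R=Ro.from_quat(o["ee_rot"])
    for s in(1,-1):
        p=o["position"]+R.apply([0,s*.032,tc[2]-.01]); print("end tool%+dy z above floor mm"%s,((p[2]-.01)*1e3).round(1))
    print("block origin xy off mm",((o["position"]+R.apply([0,0,tc[2]-.01]))-[tc[0],tc[1],.01]).round(4)*1e3,"tilt",np.degrees(np.arccos(-R.as_matrix()[2,2])).round(2))
E
python3 -c "
from h import *
to(.5553,-.2379,.0719);ends()
import cv2
cv2.imwrite('pics/s4.png',cv2.resize(manip.camera('side')[140:260,310:470],None,fx=5,fy=5))"
```

```text
clock: 5.8
position: [0.5524, -0.2533, 0.0771]
ee_rot: [0.99, -0.089, 0.01, -0.114]
ft_force: [-1.1, -2.8, 5.1]
grip_width: 0.409
clock: 6.3
position: [0.5526, -0.2521, 0.0771]
ee_rot: [0.99, -0.087, 0.01, -0.112]
ft_force: [-2.3, -4.6, 2.2]
grip_width: 0.41
t 6.3 pos [ 0.5526 -0.2521  0.0771] F [-2.3 -4.6  2.2] M [-1.39  0.23  0.01] w 0.41
shift mm [  0.2 -12.9   8.3] units [ 0.002 -0.162  0.104] turn units [-0.287 -0.    -0.001]
end tool+1y z above floor mm -0.4
end tool-1y z above floor mm 14.0
block origin xy off mm [-0.3 -0.6  6.8] tilt 12.92
```

View pics/s4.png

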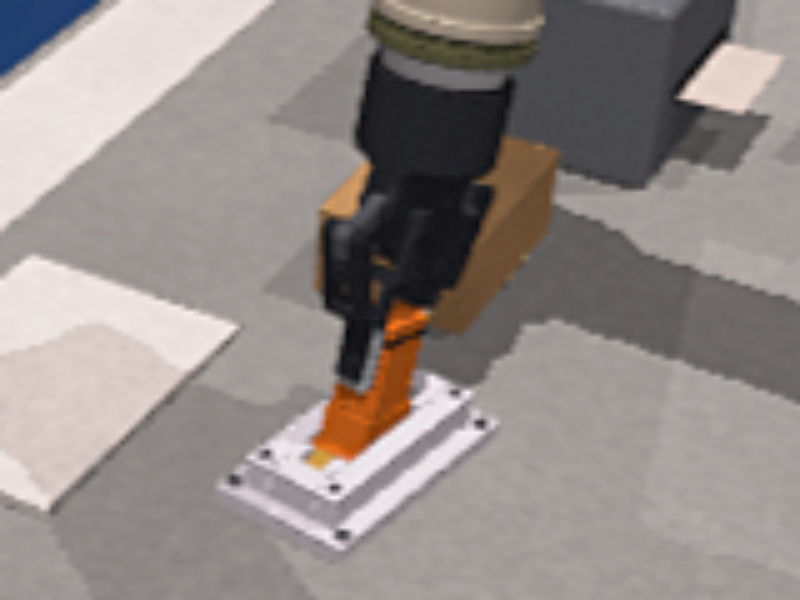

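```bash
python3 -c "
from h import *
import cv2
im=manip.camera('side')[195:245,355:415]
cv2.imwrite('pics/s5.png',cv2.resize(im,None,fx=12,fy=12,interpolation=cv2.INTER_CUBIC))
im=manip.camera('top')[225:285,365:445]
cv2.imwrite('pics/t5.png',cv2.resize(im,None,fx=10,fy=10,interpolation=cv2.INTER_CUBIC))"
```

```text
(no output)
```

View pics/s5.png

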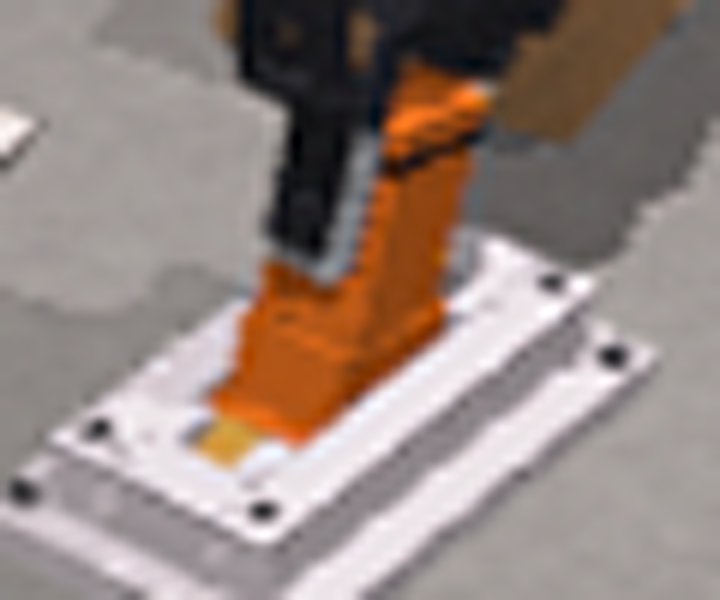

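View pics/t5.png

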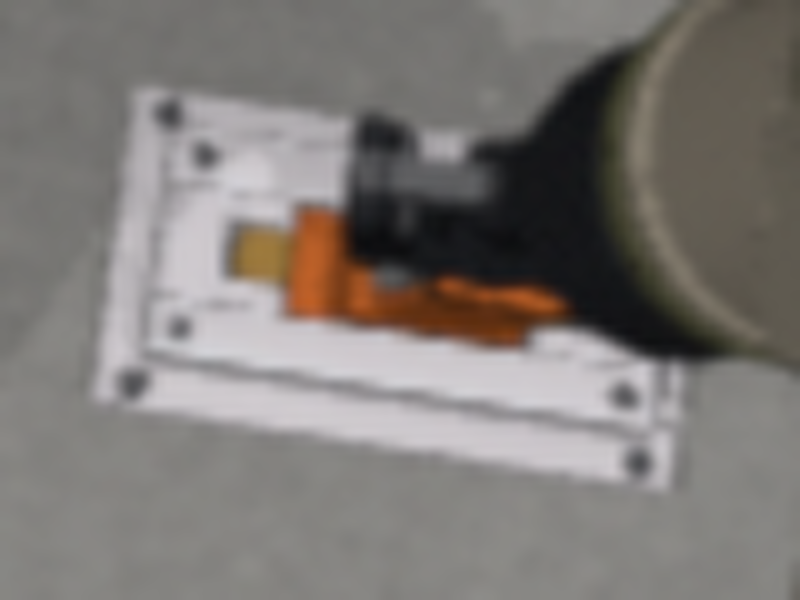

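```bash
python3 -c "
from h import *
import cv2
o=manip.get_obs();R=Ro.from_quat(o['ee_rot']);p=o['position']
im=cv2.resize(manip.camera('side')[195:245,355:415],None,fx=12,fy=12,interpolation=cv2.INTER_CUBIC)
def L(pts,col):
    q=[((np.array(proj('side',p+R.apply([x/1e3,y/1e3,.0619-z/1e3])))-[355,195]+.5)*12-.5).astype(int) for x,y,z in pts]
    cv2.polylines(im,[np.array(q,np.int32)],True,col,1)
for y in(-32,32):L([(-14,y,0),(14,y,0),(14,y,5),(-14,y,5)],(0,255,0))
L([(-14,-18,80),(14,-18,80),(14,18,80),(-14,18,80)],(255,0,0))
L([(-14,-22,25),(14,-22,25),(14,22,25),(-14,22,25)],(255,255,0))
cv2.imwrite('pics/s6.png',im)"
```

```text
(no output)
```

View pics/s6.png

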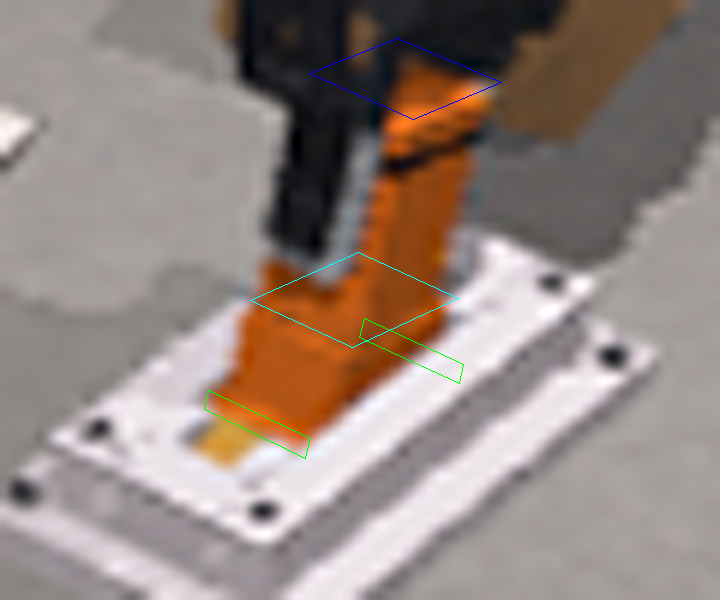

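```bash
cat >>h.py <<'E'
import cv2
def catchpic(name,cam,box,s,angs,side=-1):
    x0,x1,y0,y1=box
    im=cv2.resize(manip.camera(cam)[y0:y1,x0:x1],None,fx=s,fy=s,interpolation=cv2.INTER_CUBIC)
    Rj=Ro.from_euler('z',-10,degrees=True);c=np.array([.5553,-.2375,0])
    for a,col in zip(angs,((0,255,0),(255,0,0),(255,0,255))):
        for up in(0,.002):
            q=[]
            for x,r in((-7,0),(7,0),(7,17),(-7,17)):
                y=-side*(45-r*np.cos(a)+ up*1e3*np.sin(a)*0); z=17.5+r*np.sin(a)+up*1e3*np.cos(a)
                q.append(((np.array(proj(cam,c+Rj.apply([x/1e3,y/1e3,z/1e3])))-[x0,y0]+.5)*s-.5).astype(int))
            if up: cv2.polylines(im,[np.array(q,np.int32)],True,col,1)
    cv2.imwrite(name,im)
E
python3 -c "
from h import *
catchpic('pics/s7.png','side',(355,415,195,245),12,(0,.3,.6))
catchpic('pics/t7.png','top',(365,445,225,285),10,(0,.3,.6))"
```

```text
(no output)
```

View pics/s7.png

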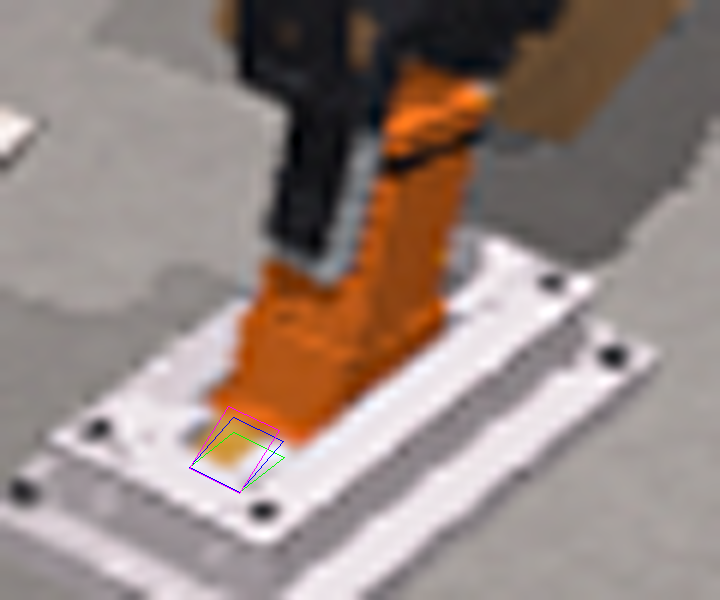

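View pics/t7.png

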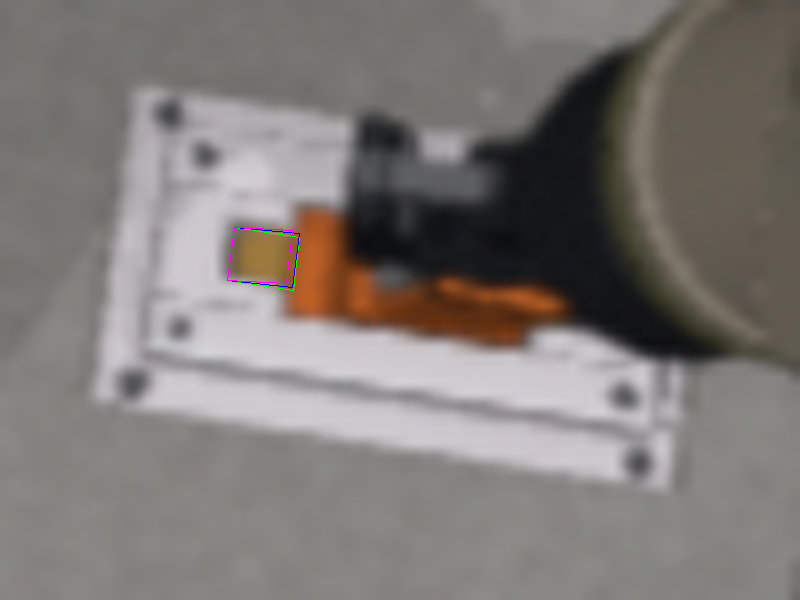

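Both views fit the near catch being pushed up: in the top view its tip at crop (292,260) lies beside the foot edge at x≈290, where it overlapped before. By the tool pose the ends are at −0.4 and 14.0 mm. Back to level now.

```bash
python3 -m crank '[[-1,[0,-0.043,0.024],[-0.072,0,0]],[-1,[0,-0.043,0.024],[-0.072,0,0]],[-1,[0,-0.043,0.024],[-0.072,0,0]],[-1,[0,-0.043,0.024],[-0.072,0,0]],[-1,[0,0,0],[0,0,0]]]'
python3 -m crank '[[-1,[0,0,0],[0,0,0]],[-1,[0,0,0],[0,0,0]],[-1,[0,0,0],[0,0,0]],[-1,[0,0,0],[0,0,0]],[-1,[0,0,0],[0,0,0]]]'
python3 -c "
from h import *
to(.5553,-.2379,.0719);ends()
catchpic('pics/s8.png','side',(355,415,195,245),12,())
catchpic('pics/t8.png','top',(365,445,225,285),10,())"
```

```text
clock: 7.1
position: [0.5553, -0.2373, 0.0721]
ee_rot: [0.996, -0.087, -0.0, 0.002]
ft_force: [-1.2, -6.8, 2.8]
grip_width: 0.407
clock: 7.6
position: [0.5552, -0.2376, 0.0719]
ee_rot: [0.996, -0.088, 0.0, 0.0]
ft_force: [-1.6, -4.5, 6.0]
grip_width: 0.411
t 7.6 pos [ 0.5552 -0.2376  0.0719] F [-1.6 -4.5  6. ] M [-0.92  0.33  0.01] w 0.411
shift mm [0.1 0.3 0. ] units [0.002 0.003 0.   ] turn units [ 0.    -0.    -0.001]
end tool+1y z above floor mm 0.0
end tool-1y z above floor mm 0.0
block origin xy off mm [-0.1  0.3  0. ] tilt 0.01
```

View pics/s8.png

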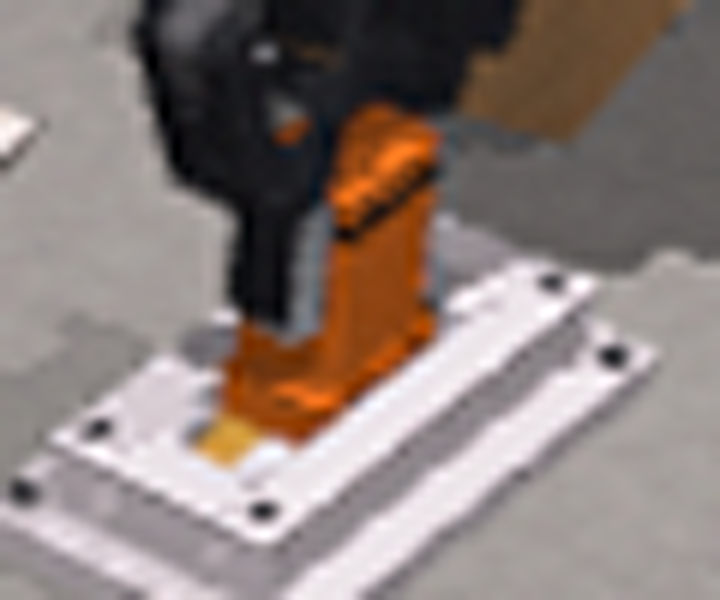

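View pics/t8.png

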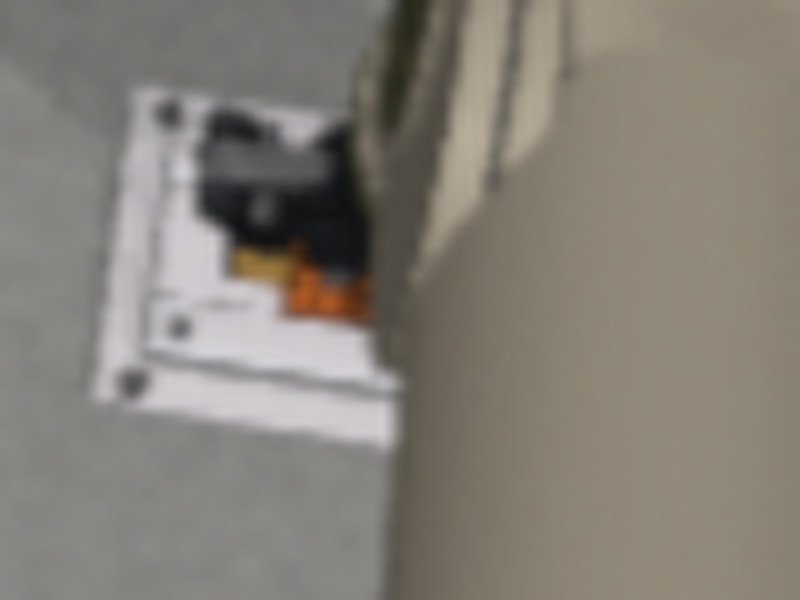

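With the foot back down, the near catch at side crop (230,440) shows a larger face than at the start, so it has stayed up. Now I rock the other way.

```bash
python3 -m crank '[[-1,[0,-0.045,-0.021],[-0.072,0,0]],[-1,[0,-0.045,-0.021],[-0.072,0,0]],[-1,[0,-0.045,-0.021],[-0.072,0,0]],[-1,[0,-0.045,-0.021],[-0.072,0,0]],[-1,[0,0,0],[0,0,0]]]'
python3 -m crank '[[-1,[0,0,0],[0,0,0]],[-1,[0,0,0],[0,0,0]],[-1,[0,0,0],[0,0,0]],[-1,[0,0,0],[0,0,0]],[-1,[0,0,0],[0,0,0]]]'
python3 -c "
from h import *
to(.5553,-.2379,.0719);ends()
catchpic('pics/s9.png','side',(355,415,195,245),12,())"
```

```text
clock: 8.2
position: [0.5576, -0.2233, 0.0774]
ee_rot: [0.99, -0.086, -0.01, 0.115]
ft_force: [-0.5, -8.5, 4.7]
grip_width: 0.408
clock: 8.7
position: [0.5575, -0.2237, 0.0772]
ee_rot: [0.99, -0.087, -0.01, 0.113]
ft_force: [-0.0, -6.9, 4.7]
grip_width: 0.406
t 8.7 pos [ 0.5575 -0.2237  0.0772] F [-0.  -6.9  4.7] M [-1.42  0.08  0.05] w 0.406
shift mm [ 0.3 12.8  8.4] units [0.004 0.16  0.106] turn units [ 0.289  0.001 -0.002]
end tool+1y z above floor mm 14.1
end tool-1y z above floor mm -0.3
block origin xy off mm [-0.2  0.5  6.9] tilt 13.02
```

View pics/s9.png

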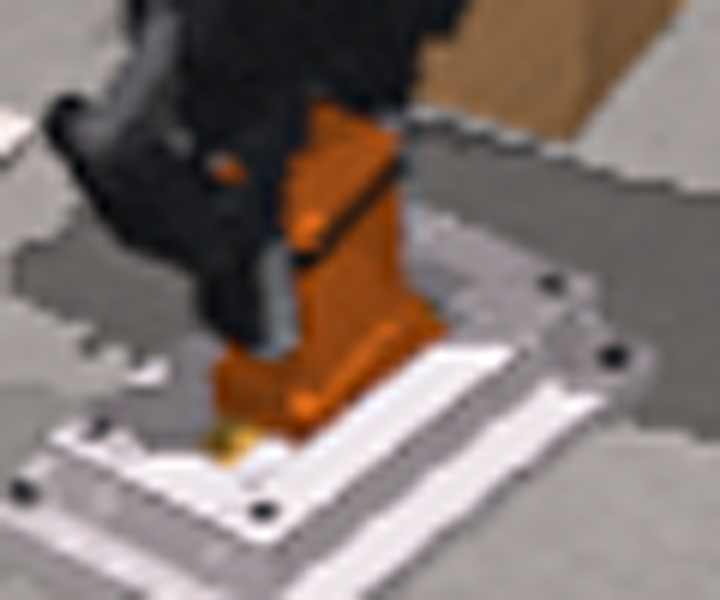

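By the tool pose the far end is now 14.1 mm up and the near end is down at −0.3 mm. The side view shows the block leaning the other way with the near catch still up at (235,440). I'll go back to level, then lift straight up.

```bash
python3 -m crank '[[-1,[0,0.043,0.024],[0.072,0,0]],[-1,[0,0.043,0.024],[0.072,0,0]],[-1,[0,0.043,0.024],[0.072,0,0]],[-1,[0,0.043,0.024],[0.072,0,0]],[-1,[0,0,0],[0,0,0]]]'
python3 -m crank '[[-1,[0,0,0],[0,0,0]],[-1,[0,0,0],[0,0,0]],[-1,[0,0,-0.05],[0,0,0]],[-1,[0,0,-0.05],[0,0,0]],[-1,[0,0,0],[0,0,0]]]'
python3 -c "
from h import *
to(.5553,-.2379,.1119);ends()"
```

```text
clock: 9.25
position: [0.5551, -0.2388, 0.0718]
ee_rot: [0.996, -0.089, 0.0, -0.001]
ft_force: [-2.0, -4.5, 8.2]
grip_width: 0.408
clock: 9.75
position: [0.5545, -0.2375, 0.079]
ee_rot: [0.996, -0.088, -0.001, 0.0]
ft_force: [-1.2, -5.4, 1.3]
grip_width: 0.405
t 9.75 pos [ 0.5545 -0.2375  0.079 ] F [-1.2 -5.4  1.3] M [-1.24  0.28 -0.04] w 0.405
shift mm [  0.8   0.3 -32.9] units [ 0.01   0.003 -0.412] turn units [ 0.     0.002 -0.001]
end tool+1y z above floor mm 7.1
end tool-1y z above floor mm 7.1
block origin xy off mm [-0.8  0.4  7.1] tilt 0.08
```

Forces are low, so the block comes up freely. I'll continue slowly.

```bash
python3 -m crank '[[-1,[0,0,-0.05],[0,0,0]],[-1,[0,0,-0.05],[0,0,0]],[-1,[0,0,-0.05],[0,0,0]],[-1,[0,0,-0.05],[0,0,0]],[-1,[0,0,0],[0,0,0]]]'
python3 -m crank '[[-1,[0,0,-0.05],[0,0,0]],[-1,[0,0,-0.05],[0,0,0]],[-1,[0,0,-0.05],[0,0,0]],[-1,[0,0,-0.05],[0,0,0]],[-1,[0,0,0],[0,0,0]]]'
python3 -m crank '[[-1,[0,0,0],[0,0,0]],[-1,[0,0,0],[0,0,0]],[-1,[0,0,0],[0,0,0]],[-1,[0,0,0],[0,0,0]],[-1,[0,0,0],[0,0,0]]]'
python3 -c "
from h import *
to(.5553,-.2379,.1119);ends()
catchpic('pics/s10.png','side',(345,415,185,245),10,())
catchpic('pics/t10.png','top',(365,445,225,285),10,())"
```

```text
clock: 10.25
position: [0.555, -0.236, 0.0948]
ee_rot: [0.996, -0.087, -0.001, -0.001]
ft_force: [-0.3, -0.0, -1.3]
grip_width: 0.412
clock: 10.75
position: [0.5556, -0.2375, 0.1122]
ee_rot: [0.996, -0.088, 0.001, 0.0]
ft_force: [0.2, -0.1, -2.6]
grip_width: 0.408
clock: 11.25
position: [0.5552, -0.2374, 0.1112]
ee_rot: [0.996, -0.088, -0.0, 0.0]
ft_force: [0.0, -0.2, -1.1]
grip_width: 0.41
t 11.25 pos [ 0.5552 -0.2374  0.1112] F [ 0.  -0.2 -1.1] M [0.01 0.06 0.04] w 0.41
shift mm [ 0.2  0.5 -0.7] units [ 0.003  0.006 -0.009] turn units [ 0.     0.    -0.001]
end tool+1y z above floor mm 39.3
end tool-1y z above floor mm 39.3
block origin xy off mm [-0.1  0.5 39.3] tilt 0.01
```

View pics/s10.png

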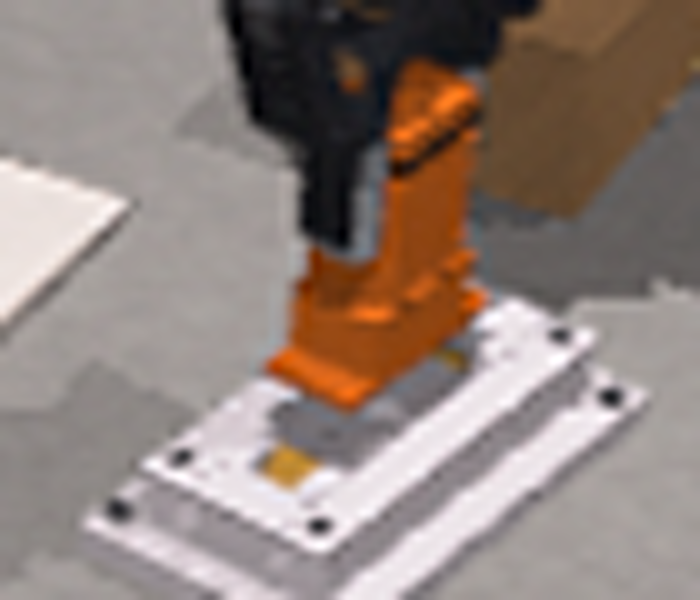

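View pics/t10.png

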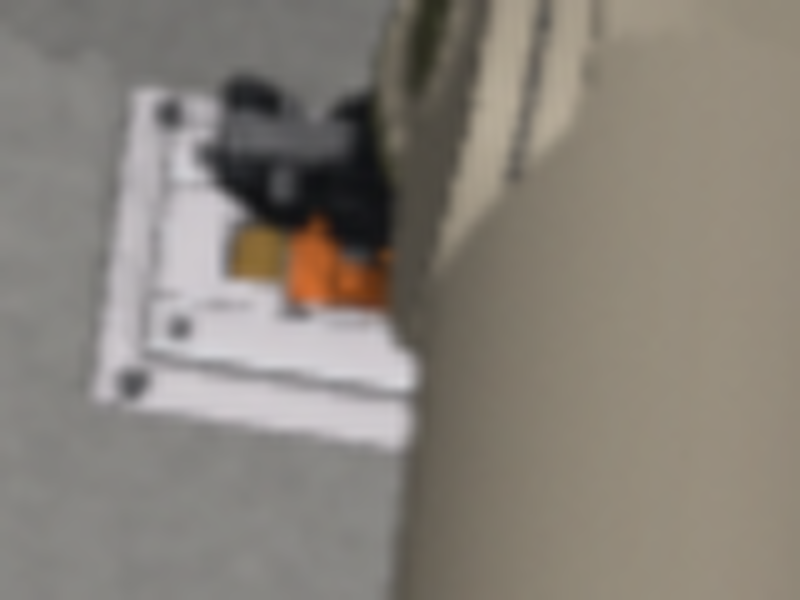

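```bash
python3 -c "
from h import *
catchpic('pics/s11.png','side',(345,415,185,245),10,(0,.3,.6))
cv2.imwrite('pics/s12.png',manip.camera('side'))
print(abs(manip.get_obs()['joint_velocities']).max())"
```

```text
0.0014882975628948735
```

View pics/s11.png

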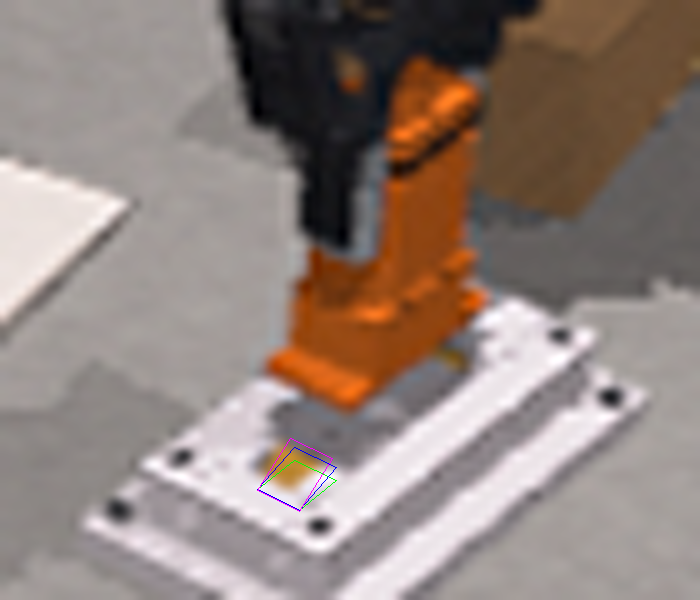

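View pics/s12.png

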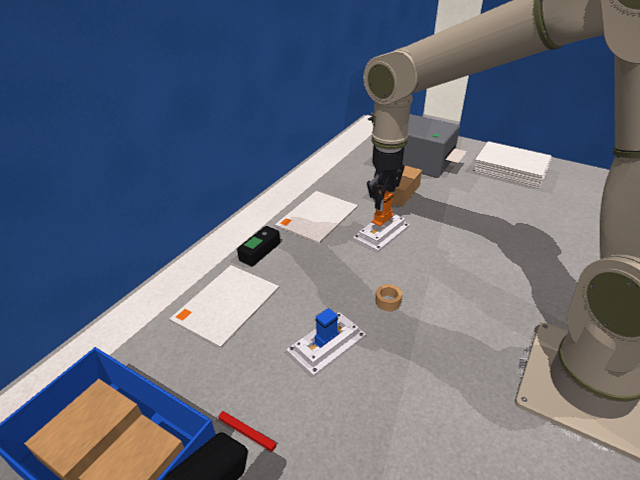

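```bash
python3 -c "
from workcell import manip
print(manip.hand_in())"
```

```text
the job is handed in; nothing more can be done
None
```

The orange block is out of the jig, and I handed the job in at about 11.4 s. I gripped it across its 36 mm width at 100 N and rocked it 13° one way and then 13° the other. Each time one end rose about 14 mm while the other stayed on the pocket floor. I then levelled it and lifted it 39 mm straight up.

**Last checks on the block**
- By the tool pose, and assuming the block did not slip in the grip, its underside is about 19 mm above the jig's top. It is 0.5 mm sideways of where it was gripped and tilted 0.01°.
- The arm was still. The wrist force was −1.1 N vertical (−2.6 N half a second earlier), so it is carrying roughly the block's weight and is not pressing on the jig. The opening of 0.41 matches the block's width.
- The last wide side view shows the bystanders I could see where they were at the start.

**Catches:** I could not read their angles clearly.
- **Near catch:** the side-view overlay could not separate 0.3 from 0.6 rad. The top view shows its tip set back about 4 mm, although the foot may hide part of it.
- **Far catch:** it could barely be seen.
- **Why I take both to be up:** the foot came past both without noticeable force, and by their geometry that needs about 0.5 rad or more.

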